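Fetch the polish tin from behind the goblet

ROBOT

A 6-joint arm with a two-finger parallel gripper is mounted at the origin on the work surface. World frame = base frame: x ahead of the robot, y to its left, z up, the work surface at z = 0. Lengths are in mm, angles in rad, forces in N, time in s.
With the tool pointing down it reaches from about 400 to 925 mm from the base axis. Payload 12.5 kg.
Tool frame: the origin (TCP) lies midway between the tips of the shut fingers; the grasp point (between the pads) lies 19 mm behind it (env.pinch_z is the z of the grasp point in the tool frame, in mm); z points along the fingers, y is the line along which they close (so a half turn about z gives the same grasp; the last joint's range is limited). The gripper opens to 95 mm and grips with 3 to 60 N. Pads are 20 mm wide; open, the fingers measure 119 mm over their backs; the gripper's body (75 mm by 180 mm) begins 59 mm behind the grasp point.
Start: joints at [-1.393, 0.491, 1.559, -0, 1.092, -0.106], TCP at [175.026, -600.01, 214.661] pointing down, gripper open.
Joint ranges: [-3.1, 3.1], [-0.84, 2.19], [0.05, 2.79], [-1.13, 4.28], [0.06, 2.93], [-2.69, 2.69]. Speed limits (rad/s): [2.22, 2.22, 2.79, 3.14, 3.14, 3.14].

INTERFACE

Orientations are given as [roll, pitch, yaw] about the fixed x, y, z axes, in that order (R = Rz(yaw) Ry(pitch) Rx(roll)).
In Python, from cell import env, eyes gives the robot as it stands.
- The arm moves only by the shell command python3 -m inch 'ROWS'. ROWS is JSON, a list of rows, each a list of 3 entries, a list of its own where there are three numbers: the shift along the tool's x, y, z in units of 60 mm (1.0 is 60 mm), then the turn about the tool's z in units of 5 degrees (1.0 is 5 degrees), then the closure, from -1 (fully open) to 1 (shut). In form: [[[tx, ty, tz], turn, claw], ...]. A call has exactly 10 rows; each row shifts and turns the commanded pose from where the row before left it, along the tool's axes as they then stand; what a row does not reach is not made up. A row lasts 1/8 s, in which the tool goes at most 62.5 mm and 10.7 degrees, less where a joint would pass 70% of its speed; a pose out of reach is approached as far as the arm can. A call is refused whole if a number of a shift passes 1 or a number of a turn 1, either way. A call with a gripper value outside its range is refused whole. The fingers move at their own pace and stop on an object; the grip force is fixed at half the most. Time passes only in rows, so rows that do not move let the fingers close, or fill a call up. It gives the time, the measured TCP pose, the force, the opening and the grip force at its end, in the units of the state.
- env.state(): the state, without advancing time (a new reading comes with each control period).
- eyes.read_camera(name): name is "scene" or "side" or "wrist"; returns a dict with "pixels" (400x640x3 uint8, red, green, blue), "fx", "fy", "cx", "cy" (pixels), "extrinsics" (4x4, takes a point from world to camera coordinates). Camera axes: x right, y down, z forward; pixel columns grow to the right and rows downward; lengths in mm; the calibration is good to about 2 mm. The wrist camera is an equidistant fisheye: a pixel r from the principal point sees the ray r / f radians off the axis. A picture is of the moment at which its call begins. There is no depth.
- env.job_done(): hands the job in; it is judged then, once.
Trained networks look in a picture, given as the dict that the camera call returned (one of the last four; its "shot" number tells which), for a name from the list of things; names that differ only in an ending like _2 or _b are one class to them, and where a whole thing is asked for, a point or a joint stands for the part that bears it (a point fixed in the world has none). Each returns a list of dicts, best first, with "score" (0 to 1); they miss things now and then, are a little off and sometimes report something else, mostly with a low value. They report only what shows in the picture. A call takes as long as a camera call. They do not tell look-alikes from the thing itself.
- eyes.boxes_of(name, picture): "centre" ([row, column] in pixels, amid what is visible of it).
- eyes.cut_out(name, picture): "mask" (400x640 bool, what is visible of it) and "centre" ([row, column] in pixels, amid what is visible of it).
- eyes.spot_point(name, picture): "centre" ([row, column] in pixels: a listed point, or the origin of a listed thing).
The state is a dict: "t": time; "joints": joint angles; "qvel": joint speeds; "tau": joint torques, N m; "eef_pos": TCP position; "tcp_rot": TCP orientation; "ft_force": force on the tool from outside, world axes, zero at the start; "moment": the same for the moment, N m; "opening": opening from 0.0 (shut) to 1.0 (fully open); "grip_force": force on a finger pad.
Only numpy, scipy, OpenCV 4.12 (cv2) and the standard library are available. Lean on these libraries where they do the work, as an engineer would, in place of code of your own. Each camera call takes 0.05 s, during which the arm holds its last target. There are 200 camera calls.

TASK

The blue-lidded tin of silver polish stands behind the silver goblet in the rack. Lift the goblet out first and stand it in the middle of the square dark green pad, then take out the blue-lidded tin and stand it in the middle of the round cork mat. Keep both upright and set them down gently, without dropping them.

Things in the scene. Friction and masses are not known exactly. Their poses are not given: they have to be found in the camera images.
- goblet: Silver goblet, 106 mm tall, 0.26 kg: foot 54 mm across, thin stem, open cup with an upright wall 54 mm across from 66 mm up to the rim: grip there. Stands at the robot's end of one of 3 lanes (70 mm apart) of a fixed wooden rack; jars up to 70 mm tall stand in the others. Origin: centre of the foot's underside, z up; at the start x points level along the lane, away from the robot, to the blue tin.
- blue_tin: Metal tin, blue lid, 50 mm across, 45 mm tall, 0.13 kg, behind the goblet (axes 57 mm apart). Lane 62 mm wide, floor 10 mm over the bench, 8 mm walls as high as the lid: grip it from above, fingers closing along the lane, once the goblet is gone; 70 mm beyond its axis is an 8 mm lip. Not the red or yellow tin. Origin: centre of underside, z up; x at the start along the lane, as the goblet's.
- cork_mat: Round dark brown cork mat, 130 mm across, 5 mm thick, fixed flat on the bench to one side of the rack (left or right); where the tin goes. Origin: centre of its underside, so its top is 5 mm above the origin.
- rubber_pad: Square dark green rubber pad, 130 x 130 mm, 5 mm thick, fixed flat on the bench on the other side of the rack; where the goblet goes. Origin: centre of its underside, so its top is 5 mm above the origin.
Not all that is in view belongs to the job. Leave any yellow look-alike of the goblet alone.

How it is judged (in metres and radians):
On the way, in this order (a step that is already met when the one before it is completed fails the run):
1. the goblet stands released on the green pad (horizontal distance between goblet and rubber_pad below 0.035 m and height (world z) of goblet below 0.009 m and angle between goblet's own z axis and vertical below 0.1 rad and contact force between the fingers and goblet below 0.1 N and linear speed of goblet below 0.03 m/s), for 0.2 s.
2. the blue-lidded tin stands released on the cork mat (horizontal distance between blue_tin and cork_mat below 0.035 m and height (world z) of blue_tin below 0.009 m and angle between blue_tin's own z axis and vertical below 0.1 rad and contact force between the fingers and blue_tin below 0.1 N and linear speed of blue_tin below 0.03 m/s), for 0.2 s.
At the end, for the whole second after the job is handed in: The goblet stands upright on the green pad and the blue-lidded tin stands upright on the cork mat, each within 35 mm of the middle and within 0.1 rad (about 6 degrees) of upright, released and at rest (all of step 1 and all of step 2); the robot touches nothing.
It fails at once if the goblet or the tin is tipped by more than 0.6 rad (about 34 degrees) (angle between any of goblet, blue_tin's own z axis and vertical above 0.6 rad).
It fails at once if the goblet or the tin is dropped (moves faster than 0.6 m/s, out of the fingers; a fall of about 20 mm) ((linear speed of goblet above 0.6 m/s and contact force between the fingers and goblet below 0.1 N) or (linear speed of blue_tin above 0.6 m/s and contact force between the fingers and blue_tin below 0.1 N)).
It also fails if it takes over 64 s, if anything falls off the work surface, if the arm or the gripper's body presses on something with over 40 N, if the wrist force passes 120 N, or if a joint passes its speed limit or range.

## Working session

There is one attempt and no reset: what is moved stays moved. The work goes in short steps, Python scripts to look and compute and a shell command to move; the robot and the scene stay as the last step left them, time stands still between calls to the robot, and variables do not carry over. Pictures are saved under pics/ and viewed, at most 10 in all, crops included, and the job is handed in when it is done.

```bash
ls; mkdir -p pics; cat > h.py <<'E'
import numpy as np, cv2
from scipy.spatial.transform import Rotation as R
from cell import env, eyes
def ray(p,rc):
    T=np.array(p["extrinsics"]);Rm=T[:3,:3];o=-Rm.T@T[:3,3]
    d=np.array([(rc[1]-p["cx"])/p["fx"],(rc[0]-p["cy"])/p["fy"],1.])
    return o,Rm.T@d
def at_z(p,rc,z):
    o,d=ray(p,rc);return o+d*(z-o[2])/d[2]
def save(p,n,crop=None,s=1):
    im=cv2.cvtColor(p["pixels"],cv2.COLOR_RGB2BGR)
    if crop: im=im[crop[0]:crop[1],crop[2]:crop[3]]
    cv2.imwrite("pics/"+n,cv2.resize(im,None,fx=s,fy=s,interpolation=cv2.INTER_CUBIC))
E
python3 - <<'E'
from h import *
np.set_printoptions(precision=1,suppress=True)
ims=[]
for c in("scene","side"):
    p=eyes.read_camera(c);save(p,c+"0.png")
    print(c,ray(p,(200,320)))
    for n,z in(("goblet",0),("blue_tin",10),("cork_mat",0),("rubber_pad",0)):
        zb=dict(goblet=63,blue_tin=40).get(n,5)
        for f,zz in(("boxes_of",zb),("spot_point",10 if n in("goblet","blue_tin") else 0)):
            for r in getattr(eyes,f)(n,p)[:4]: print(c,n,f,round(r["score"],2),np.array(r["centre"]),at_z(p,r["centre"],zz))
print(env.state()["tcp_rot"],env.state()["t"],env.state()["opening"])
E
```

```text
pics
scene (array([ 917.9, -366.1,  676.2]), array([-0.4,  0.4, -0.8]))
scene goblet boxes_of 0.96 [158.8 362.7] [555.2 145.   63. ]
scene goblet boxes_of 0.9 [135.1 327.8] [438.5 149.8  63. ]
scene goblet boxes_of 0.88 [155.5 414.6] [636.9 237.3  63. ]
scene goblet spot_point 0.72 [179.8 359.2] [563.9 127.9  10. ]
scene goblet spot_point 0.61 [151.5 322.5] [430.9 138.3  10. ]
scene goblet spot_point 0.57 [171.4 413.3] [642.6 240.8  10. ]
scene blue_tin boxes_of 0.57 [186.6 376.6] [622.  116.9  40. ]
scene blue_tin boxes_of 0.5 [123.9 386.6] [503.6 308.6  40. ]
scene blue_tin spot_point 0.72 [192.2 373.3] [613.3 120.6  10. ]
scene cork_mat boxes_of 0.84 [277.5 199.1] [ 498.9 -290.5    5. ]
scene cork_mat spot_point 0.75 [276.9 200.8] [ 497.1 -286.8    0. ]
scene rubber_pad boxes_of 0.71 [127.4 382.1] [480.9 325.2   5. ]
scene rubber_pad spot_point 0.59 [126.6 387.2] [485.9 342.9   0. ]
side (array([ -78.3,  574.4, 1108.1]), array([ 0.4, -0.4, -0.8]))
side goblet boxes_of 0.93 [202.9 278.3] [561.6 125.   63. ]
side goblet boxes_of 0.88 [235.1 303.3] [443.6 144.9  63. ]
side goblet boxes_of 0.59 [210.  220.8] [646.7 246.3  63. ]
side goblet spot_point 0.79 [245.7 303. ] [446.9 145.3  10. ]
side goblet spot_point 0.77 [216.5 281. ] [554.7 126.4  10. ]
side goblet spot_point 0.61 [221.8 228.6] [638.  237.8  10. ]
side blue_tin boxes_of 0.57 [287.5 237.4] [454.5 345.4  40. ]
side blue_tin boxes_of 0.52 [194.1 264.5] [623.7 122.7  40. ]
side blue_tin spot_point 0.71 [196.  265.7] [636.  111.8  10. ]
side cork_mat boxes_of 0.72 [149.9 402.4] [ 490.3 -293.7    5. ]
side cork_mat spot_point 0.91 [149.  399.4] [ 501.5 -294.     0. ]
side rubber_pad boxes_of 0.89 [286.3 235.6] [477.5 339.1   5. ]
side rubber_pad spot_point 0.79 [284.2 236.7] [482.7 332.6   0. ]
[3.1 0.  0.3] 0.9 0.9961284206177513
```

View pics/scene0.png

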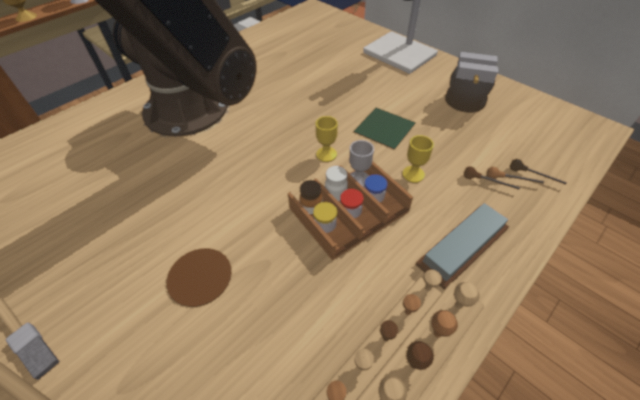

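View pics/side0.png

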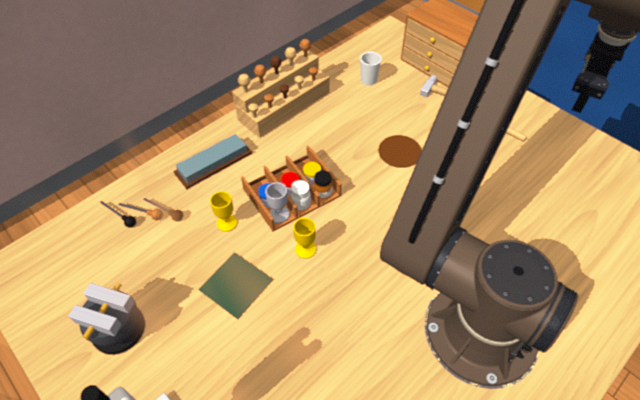

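The silver goblet is at scene px (361,157) and side px (277,203). Possible mix-ups:
- Yellow goblets: scene (326,138) and (419,158), side (304,237) and (222,210).
- White jar: scene (336,180).

The blue lid is at scene (376,184) and side (265,192). The red lid (352,200) and yellow lid (325,213) are the wrong tins. The green pad is at scene (385,128) and the cork mat at (199,277). I'm choosing the silver goblet and the blue lid, and will check them in one close crop.

```bash
cat > m.py <<'E'
from h import *
np.set_printoptions(precision=1,suppress=True)
def tri(ps,rcs):
    A=np.zeros((3,3));b=np.zeros(3)
    for p,rc in zip(ps,rcs):
        o,d=ray(p,rc);d=d/np.linalg.norm(d);M=np.eye(3)-np.outer(d,d);A+=M;b+=M@o
    return np.linalg.solve(A,b)
def blob(p,lo,hi,box):
    hsv=cv2.cvtColor(p["pixels"],cv2.COLOR_RGB2HSV);m=cv2.inRange(hsv,lo,hi)
    k=np.zeros_like(m);k[box[0]:box[1],box[2]:box[3]]=1;m*=k
    n,l,s,c=cv2.connectedComponentsWithStats(m)
    i=1+np.argmax(s[1:,4]);return c[i][::-1],s[i]
E
python3 - <<'E'
from m import *
s=eyes.read_camera("scene");d=eyes.read_camera("side")
a=cv2.resize(s["pixels"][110:260,280:450],None,fx=2.3,fy=2.3,interpolation=2)
b=cv2.resize(d["pixels"][140:290,200:370],None,fx=2.3,fy=2.3,interpolation=2)
cv2.imwrite("pics/c1.png",np.hstack([a,b])[...,::-1])
for n,lo,hi in(("blue",(105,120,60),(130,255,255)),("red",(0,200,120),(4,255,255)),("yellow",(22,180,100),(32,255,255))):
    for p,bx in((s,(170,235,310,395)),(d,(155,205,255,330))):
        try:
            c,st=blob(p,lo,hi,bx);print(n,c,st,at_z(p,c,55))
        except Exception as e: print(n,e)
for n in("cork_mat","rubber_pad"):
    for p in(s,d):
        m=eyes.cut_out(n,p)
        for r in m[:2]:
            yx=np.argwhere(r["mask"]);w=np.array([at_z(p,q,5) for q in yx]);print(n,r["score"],r["centre"],(w.min(0)+w.max(0))/2, np.ptp(w,axis=0), cv2.minAreaRect(w[:,:2].astype(np.float32)))
gs=[]
for p,t in((s,(158,362)),(d,(203,278))):
    for r in eyes.cut_out("goblet",p):
        if np.hypot(*(np.array(r["centre"])-t))<12:
            yx=np.argwhere(r["mask"]);print("gob",r["centre"],yx.min(0),yx.max(0));gs.append(r["centre"])
            top=yx.min(0)[0]; w=[yx[yx[:,0]==k][:,1] for k in range(top,top+20)]
            print([(v.min(),v.max()) for v in w])
print(tri([s,d],gs))
E
```

```text
blue [183.2 375.5] [366 176  20  16 258] [620.9 111.9  55. ]
blue [190.7 262.5] [259 184  10  15  90] [626.2 125.6  55. ]
red attempt to get argmax of an empty sequence
red [178.2 289. ] [281 172  18  15 161] [609.6  46.2  55. ]
yellow attempt to get argmax of an empty sequence
yellow [168.6 311.3] [303 162  19  15 220] [592.8 -20.7  55. ]
cork_mat 0.71 [278.1, 201.5] [ 494.2 -289.1    5. ] [133.3 129.    0. ] ((494.4176025390625, -288.34954833984375), (129.31764221191406, 128.23297119140625), 43.65190124511719)
cork_mat 0.87 [147.7, 403.9] [ 493.4 -286.4    5. ] [129.3 131.    0. ] ((498.3546142578125, -285.89776611328125), (123.28227233886719, 134.06045532226562), 24.569107055664062)
rubber_pad 0.96 [126.2, 384.8] [483.5 332.    5. ] [142.7 149.6   0. ] ((482.03643798828125, 331.59307861328125), (133.28257751464844, 130.69805908203125), 10.688801765441895)
rubber_pad 0.56 [287.5, 235.2] [480.8 335.    5. ] [143.2 145.2   0. ] ((482.583251953125, 334.9879455566406), (131.5924530029297, 131.6416778564453), 9.809623718261719)
gob [200.4, 280.5] [182 266] [223 288]
[(np.int64(276), np.int64(279)), (np.int64(271), np.int64(281)), (np.int64(270), np.int64(283)), (np.int64(268), np.int64(284)), (np.int64(268), np.int64(285)), (np.int64(267), np.int64(285)), (np.int64(267), np.int64(286)), (np.int64(266), np.int64(286)), (np.int64(266), np.int64(287)), (np.int64(266), np.int64(287)), (np.int64(266), np.int64(287)), (np.int64(266), np.int64(287)), (np.int64(267), np.int64(287)), (np.int64(267), np.int64(287)), (np.int64(267), np.int64(287)), (np.int64(267), np.int64(287)), (np.int64(267), np.int64(287)), (np.int64(267), np.int64(287)), (np.int64(268), np.int64(287)), (np.int64(268), np.int64(287))]
[1150.2 -532.9 1024. ]
```

View pics/c1.png

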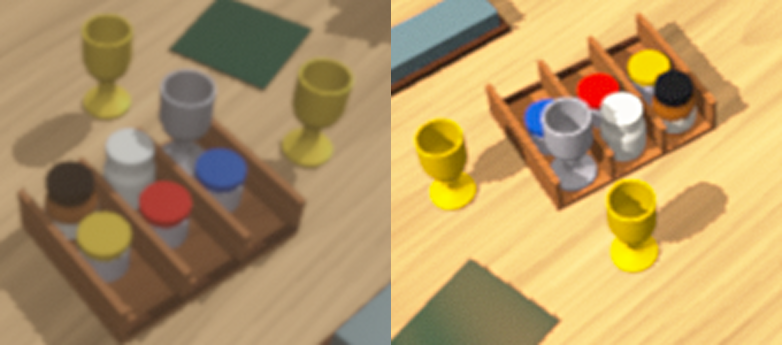

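The crop confirms it: the silver goblet is in the left lane with the blue lid directly behind it. The yellow goblets are outside the rack, and the red and yellow lids are in other lanes. Next I work out the goblet position, the lane yaw and the first move.

```bash
cat > plan.py <<'E'
from m import *
def plan(x,y,z,yaw):
    s=env.state();Rm=R.from_euler("xyz",s["tcp_rot"]);p=np.array(s["eef_pos"])
    Rt=R.from_euler("xyz",[np.pi,0,yaw]);cy=s["tcp_rot"][2]
    dy=(yaw-cy+np.pi)%(2*np.pi)-np.pi
    print("at",p,np.round(s["tcp_rot"],3),"t",s["t"],"turn units",round(-np.degrees(dy)/5,2),"shift units after turn",np.round(Rt.inv().apply(np.array([x,y,z])-p)/60,3))
E
python3 - <<'E'
from plan import *
s=eyes.read_camera("scene");d=eyes.read_camera("side")
print(at_z(s,(150,361.7),116),at_z(d,(190.4,276.6),116),tri([s,d],[(150,361.7),(190.4,276.6)]))
print(tri([s,d],[(182,376),(190.7,264)]))
plan(569,126,260,1.326)
w=eyes.read_camera("wrist");print(w["fx"],w["cx"],w["cy"],np.array(w["extrinsics"]))
E
```

```text
[567.5 120.3 116. ] [561.7 125.4 116. ] [564.7 123.7 111.8]
[621.2 119.7  53.6]
at [ 175.  -600.   214.7] [3.1 0.  0.3] t 1.4 turn units -11.94 shift units after turn [13.3  3.4 -0.8]
309.70691628693146 316.40528270810216 199.2368428366022 [[   0.3   -1.     0.  -625.3]
 [  -0.9   -0.3    0.3  -31.7]
 [  -0.3   -0.1   -1.   391.9]
 [   0.     0.     0.     1. ]]
```

```bash
python3 -m inch '[[[0,0,-0.1],-1,-1],[[0,0,-0.1],-1,-1],[[0,0,-0.1],-1,-1],[[0,0,-0.1],-1,-1],[[0,0,-0.1],-1,-1],[[0,0,-0.1],-1,-1],[[0,0,-0.1],-1,-1],[[0,0,-0.1],-1,-1],[[0,0,0],-1,-1],[[0,0,0],-1,-1]]'
python3 -m inch '[[[0,0,0],-1,-1],[[0,0,0],-0.94,-1],[[0.8,0.2,0],0,-1],[[0.8,0.2,0],0,-1],[[0.8,0.2,0],0,-1],[[0.8,0.2,0],0,-1],[[0.8,0.2,0],0,-1],[[0.8,0.2,0],0,-1],[[0.8,0.2,0],0,-1],[[0.8,0.2,0],0,-1]]'
python3 -c "
from plan import *
plan(566,123,260,1.326)"
```

```text
t: 2.7
eef_pos: [175.0, -600.0, 262.8]
tcp_rot: [3.141, 0.0, 1.159]
ft_force: [-0.2, 0.5, 0.7]
opening: 1.002
grip_force: 0.0
t: 3.95
eef_pos: [361.9, -249.4, 262.9]
tcp_rot: [3.141, 0.0, 1.326]
ft_force: [0.7, -0.4, -0.2]
opening: 0.998
grip_force: 0.0
at [ 361.9 -249.4  262.9] [3.1 0.  1.3] t 3.95 turn units -0.01 shift units after turn [6.8 1.8 0. ]
```

```bash
python3 -m inch '[[[0.8,0.2,0],0,-1],[[0.8,0.2,0],0,-1],[[0.8,0.2,0],0,-1],[[0.8,0.2,0],0,-1],[[0.8,0.2,0],0,-1],[[0.8,0.2,0],0,-1],[[0.8,0.2,0],0,-1],[[0.8,0.2,0],0,-1],[[0.4,0.2,0],0,-1],[[0,0,0],0,-1]]'
cat > w.py <<'E'
from plan import *
# fisheye ray: K from picture, equidistant = fisheye model with zero distortion
def wray(p,rc):
    u=np.array([rc[1]-p["cx"],rc[0]-p["cy"]])/p["fx"];th=np.hypot(*u)
    c=np.array([*(np.sin(th)*u/th),np.cos(th)]);T=np.array(p["extrinsics"])
    return -T[:3,:3].T@T[:3,3],T[:3,:3].T@c
def wat(p,rc,z):
    o,d=wray(p,rc);return o+d*(z-o[2])/d[2]
def wpix(p,X):
    T=np.array(p["extrinsics"]);c=T[:3,:3]@np.array(X)+T[:3,3];th=np.arctan2(np.hypot(c[0],c[1]),c[2])
    u=c[:2]/np.hypot(c[0],c[1])*th*p["fx"];return np.array([u[1]+p["cy"],u[0]+p["cx"]])
E
python3 - <<'E'
from w import *
p=eyes.read_camera("wrist");plan(566,123,260,1.326)
im=p["pixels"].copy()
for c,z,col in(((566,123),116,(255,0,255)),((621,110),55,(0,255,255))):
    a=np.linspace(0,2*np.pi,40);r=27 if z==116 else 25
    for t in a:
        q=wpix(p,(c[0]+r*np.cos(t),c[1]+r*np.sin(t),z)).round().astype(int)
        if 0<=q[0]<400 and 0<=q[1]<640: im[q[0],q[1]]=col
print(wpix(p,(566,123,116)),wpix(p,(621,110,55)))
cv2.imwrite("pics/w1.png",im[...,::-1])
try:
  c,st=blob(p,(105,120,60),(130,255,255),(0,400,0,640));print(c,st,wat(p,c,55))
except Exception as e: print(e)
E
```

```text
t: 5.2
eef_pos: [565.5, 120.1, 262.1]
tcp_rot: [-3.141, 0.0, 1.328]
ft_force: [-0.2, -0.5, -0.4]
opening: 1.004
grip_force: 0.0
at [564.9 119.1 262.2] [-3.1  0.   1.3] t 5.25 turn units 0.01 shift units after turn [0.1 0.  0. ]
[184.2 316.1] [172.4 361.4]
[169.2 358.9] [ 340  151   38   38 1124] [618.8 114.6  55. ]
```

View pics/w1.png

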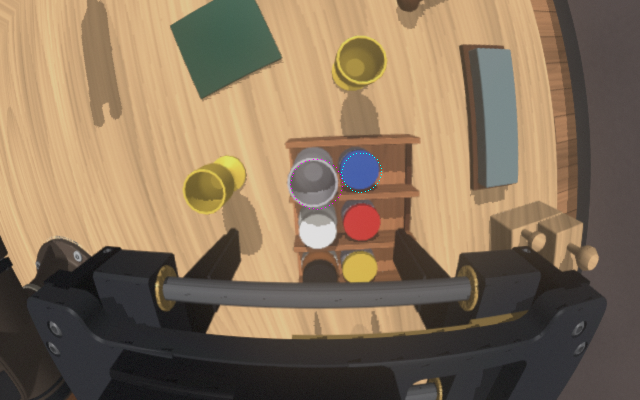

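The wrist view shows the goblet rim about px (183,313), matching my projected circle. The blue lid is just behind it at (169,359), and the lane walls run nearly horizontal in the image. I refine from this view.

```bash
python3 - <<'E'
from w import *
p=eyes.read_camera("wrist")
for n,lo,hi,b in(("b",(105,120,60),(130,255,255),(140,200,330,400)),("r",(0,180,80),(5,255,255),(195,250,335,390)),("y",(22,150,80),(32,255,255),(245,300,335,390))):
    try: c,st=blob(p,lo,hi,b);print(n,c,st,wat(p,c,55))
    except Exception as e: print(n,e)
e=[wat(p,q,55) for q in((143,288),(139,418))];print(e,np.arctan2(*(e[1]-e[0])[1::-1]))
g=p["pixels"][150:215,280:345];g=cv2.cvtColor(g,cv2.COLOR_RGB2GRAY)
c=cv2.HoughCircles(cv2.GaussianBlur(g,(3,3),0),cv2.HOUGH_GRADIENT,1,5,param1=80,param2=10,minRadius=20,maxRadius=28)
if c is not None:
    for q in c[0][:4]: print(q,wat(p,(q[1]+150,q[0]+280),116))
E
```

```text
b [168.4 359.3] [ 341  150   38   38 1124] [618.9 114.6  55. ]
r [232.5 372. ] [372 232   1   2   2] [618.   25.9  55. ]
y [267.  359.7] [343 252  34  30 829] [592.  -21.3  55. ]
[array([540.9, 166.5,  55. ]), array([700.7, 134.4,  55. ])] -0.19826419642334195
[34.5 31.5 24.1] [564.4 125.2 116. ]
[30.5 27.5 25.2] [561.4 130.4 116. ]
```

```bash
python3 -c "
from plan import *
plan(563.5,125.3,78,1.374)"
```

```text
at [564.6 118.5 262.4] [-3.1  0.   1.3] t 5.3 turn units -0.55 shift units after turn [ 0.1 -0.   3.1]
```

```bash
sed -i 's/np.round(Rt.inv().apply(np.array(\[x,y,z\])-p)\/60,3)/[round(v,3) for v in Rt.inv().apply(np.array([x,y,z])-p)\/60]/' plan.py
python3 -m inch '[[[0,0,0],-0.55,-1],[[0.1,-0.04,0],0,-1],[[0,0,0.4],0,-1],[[0,0,0.4],0,-1],[[0,0,0.4],0,-1],[[0,0,0.4],0,-1],[[0,0,0.3],0,-1],[[0,0,0],0,-1],[[0,0,0],0,-1],[[0,0,0],0,-1]]'
python3 - <<'E'
from w import *
plan(563.5,125.3,78,1.374)
p=eyes.read_camera("wrist");d=eyes.read_camera("side")
b=cv2.resize(d["pixels"][120:270,200:370],(640,565),interpolation=2)
cv2.imwrite("pics/w2.png",p["pixels"][...,::-1]);cv2.imwrite("pics/s2.png",b[...,::-1])
E
```

```text
t: 6.55
eef_pos: [564.2, 125.2, 149.5]
tcp_rot: [3.14, -0.0, 1.373]
ft_force: [-0.2, -0.1, -0.6]
opening: 0.999
grip_force: 0.0
at [564.2 125.2 149.5] [ 3.1 -0.   1.4] t 6.55 turn units -0.01 shift units after turn [np.float64(-0.001), np.float64(-0.012), np.float64(1.192)]
```

View pics/w2.png

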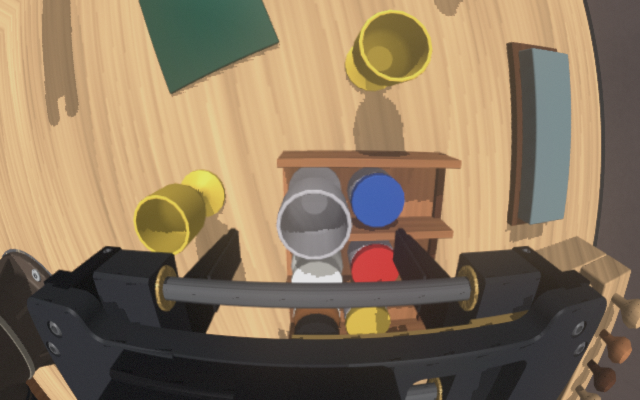

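The rim is centred about px (224,314), midway between the fingers, and the fingers straddle it along the lane. I descend and grip.

```bash
python3 - <<'E'
from w import *
p=eyes.read_camera("wrist");print(wat(p,(224,314),116),wat(p,(200,377.5),55))
E
python3 -m inch '[[[0,-0.01,0.2],0,-1],[[0,0,0.2],0,-1],[[0,0,0.2],0,-1],[[0,0,0.2],0,-1],[[0,0,0.2],0,-1],[[0,0,0.19],0,-1],[[0,0,0],0,-1],[[0,0,0],0,0.3],[[0,0,0],0,0.6],[[0,0,0],0,1]]'
python3 -m inch '[[[0,0,0],0,1],[[0,0,0],0,1],[[0,0,0],0,1],[[0,0,0],0,1],[[0,0,0],0,1],[[0,0,0],0,1],[[0,0,0],0,1],[[0,0,0],0,1],[[0,0,0],0,1],[[0,0,0],0,1]]'
```

```text
[562.9 126.9 116. ] [618.6 115.3  55. ]
t: 7.95
eef_pos: [563.4, 125.3, 77.6]
tcp_rot: [3.141, -0.0, 1.374]
ft_force: [0.5, 0.2, 0.2]
opening: 0.742
grip_force: 0.0
t: 9.2
eef_pos: [563.3, 125.3, 77.3]
tcp_rot: [3.142, 0.0, 1.374]
ft_force: [-3.3, 1.1, 3.8]
opening: 0.539
grip_force: 30.0
```

Gripped (30 N, opening about 51 mm). I lift it.

```bash
python3 -m inch '[[[0,0,-0.1],0,1],[[0,0,-0.2],0,1],[[0,0,-0.3],0,1],[[0,0,-0.3],0,1],[[0,0,-0.3],0,1],[[0,0,-0.3],0,1],[[0,0,-0.3],0,1],[[0,0,-0.2],0,1],[[0,0,-0.1],0,1],[[0,0,0],0,1]]'
python3 - <<'E'
from w import *
plan(482.5,333,202.4,1.374)
d=eyes.read_camera("side")
for r in eyes.boxes_of("goblet",d): print(r["score"],r["centre"])
E
```

```text
t: 10.45
eef_pos: [563.3, 125.3, 203.3]
tcp_rot: [3.141, 0.0, 1.374]
ft_force: [-0.0, 0.2, -3.2]
opening: 0.541
grip_force: 30.0
at [563.3 125.3 203.3] [3.1 0.  1.4] t 10.45 turn units -0.0 shift units after turn [np.float64(3.132), np.float64(-1.997), np.float64(0.015)]
0.82 [235.4, 303.7]
0.56 [181.3, 273.1]
0.56 [212.3, 221.1]
```

```bash
python3 -m inch '[[[0.16,-0.1,0],0,1],[[0.31,-0.2,0],0,1],[[0.4,-0.25,0],0,1],[[0.45,-0.29,0],0,1],[[0.45,-0.29,0],0,1],[[0.45,-0.29,0],0,1],[[0.4,-0.25,0],0,1],[[0.31,-0.2,0],0,1],[[0.2,-0.13,0],0,1],[[0,0,0],0,1]]'
python3 -m inch '[[[0,0,0],0,1],[[0,0,0.1],0,1],[[0,0,0.3],0,1],[[0,0,0.3],0,1],[[0,0,0.3],0,1],[[0,0,0.3],0,1],[[0,0,0.3],0,1],[[0,0,0.2],0,1],[[0,0,0.1],0,1],[[0,0,0],0,1]]'
python3 - <<'E'
from w import *
plan(482.5,333,72.5,1.374)
d=eyes.read_camera("side");w=eyes.read_camera("wrist")
a=cv2.resize(d["pixels"][160:340,140:340],(400,360),interpolation=2);b=cv2.resize(w["pixels"][100:340,180:450],(400,360),interpolation=2)
cv2.imwrite("pics/p1.png",np.hstack([a,b])[...,::-1])
E
```

```text
t: 11.8
eef_pos: [481.9, 333.7, 202.9]
tcp_rot: [-3.141, 0.0, 1.375]
ft_force: [0.1, 0.8, -3.6]
opening: 0.542
grip_force: 30.0
t: 13.05
eef_pos: [482.5, 332.9, 89.1]
tcp_rot: [-3.141, 0.0, 1.374]
ft_force: [0.2, -0.3, -3.4]
opening: 0.538
grip_force: 30.0
at [482.5 332.9  89.1] [-3.1  0.   1.4] t 13.05 turn units -0.0 shift units after turn [np.float64(0.002), np.float64(0.0), np.float64(0.276)]
```

View pics/p1.png

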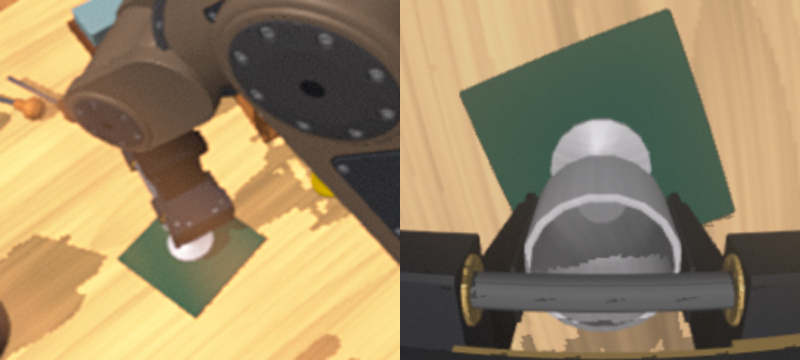

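The picture shows the goblet upright in the fingers over the pad, with its foot near the middle of the pad. I lower it slowly.

```bash
python3 -m inch '[[[0,0,0.05],0,1],[[0,0,0.05],0,1],[[0,0,0.05],0,1],[[0,0,0.04],0,1],[[0,0,0.03],0,1],[[0,0,0.02],0,1],[[0,0,0.01],0,1],[[0,0,0.01],0,1],[[0,0,0],0,1],[[0,0,0],0,1]]'
```

```text
t: 14.4
eef_pos: [482.4, 333.0, 73.6]
tcp_rot: [3.141, 0.0, 1.374]
ft_force: [0.0, 0.6, -3.3]
opening: 0.536
grip_force: 30.0
```

```bash
python3 -m inch '[[[0,0,0.01],0,1],[[0,0,0],0,1],[[0,0,0.01],0,1],[[0,0,0],0,1],[[0,0,0.01],0,1],[[0,0,0],0,1],[[0,0,0],0,1],[[0,0,0],0,1],[[0,0,0],0,1],[[0,0,0],0,1]]'
```

```text
t: 15.65
eef_pos: [482.5, 333.1, 72.3]
tcp_rot: [3.141, -0.0, 1.374]
ft_force: [-3.2, 0.3, 5.2]
opening: 0.547
grip_force: 30.0
```

Contact: the force went from -3.3 to +5.2 N. I release and rise.

```bash
python3 -m inch '[[[0,0,0],0,-0.1],[[0,0,0],0,-0.2],[[0,0,0],0,-0.4],[[0,0,0],0,-0.7],[[0,0,0],0,-1],[[0,0,0],0,-1],[[0,0,0],0,-1],[[0,0,0],0,-1],[[0,0,0],0,-1],[[0,0,0],0,-1]]'
python3 -m inch '[[[0,0,-0.1],0,-1],[[0,0,-0.2],0,-1],[[0,0,-0.3],0,-1],[[0,0,-0.3],0,-1],[[0,0,-0.3],0,-1],[[0,0,-0.3],0,-1],[[0,0,-0.3],0,-1],[[0,0,-0.3],0,-1],[[0,0,-0.1],0,-1],[[0,0,0],0,-1]]'
python3 - <<'E'
from w import *
w=eyes.read_camera("wrist")
r=[(x["score"],x["centre"]) for x in eyes.boxes_of("goblet",w)];print(r, wpix(w,(482.5,333,111)),wpix(w,(482.5,333,60)))
plan(619,114.8,205,1.374)
E
```

```text
t: 16.9
eef_pos: [482.4, 333.0, 71.8]
tcp_rot: [3.142, 0.0, 1.374]
ft_force: [-0.0, -0.2, 0.6]
opening: 1.002
grip_force: 0.0
t: 18.15
eef_pos: [482.4, 333.0, 204.2]
tcp_rot: [3.141, -0.0, 1.374]
ft_force: [0.2, 0.3, -0.2]
opening: 0.999
grip_force: 0.0
[(0.93, [324.2, 310.7]), (0.84, [229.4, 459.5]), (0.62, [191.8, 316.7])] [201.4 316.3] [187.4 316.3]
at [482.2 332.8 203.3] [-3.1  0.   1.4] t 18.25 turn units -0.0 shift units after turn [np.float64(-3.118), np.float64(2.947), np.float64(-0.028)]
```

The goblet is seen at px (192,317), which is where a standing one projects. Now to a point above the tin.

```bash
python3 -m inch '[[[-0.2,0.2,0],0,-1],[[-0.35,0.33,0],0,-1],[[-0.4,0.38,0],0,-1],[[-0.4,0.38,0],0,-1],[[-0.4,0.38,0],0,-1],[[-0.4,0.38,0],0,-1],[[-0.4,0.38,0],0,-1],[[-0.35,0.33,0],0,-1],[[-0.22,0.19,0],0,-1],[[0,0,0],0,-1]]'
python3 -m inch '[[[0,0,0.3],0,-1],[[0,0,0.3],0,-1],[[0,0,0.3],0,-1],[[0,0,0.3],0,-1],[[0,0,0.3],0,-1],[[0,0,0.2],0,-1],[[0,0,0],0,-1],[[0,0,0],0,-1],[[0,0,0],0,-1],[[0,0,0],0,-1]]'
python3 - <<'E'
from w import *
w=eyes.read_camera("wrist")
c,st=blob(w,(105,120,60),(130,255,255),(0,400,200,450));print(c,st,wat(w,c,55))
cv2.imwrite("pics/w3.png",w["pixels"][...,::-1])
plan(619,114.8,22,1.374)
E
```

```text
t: 19.5
eef_pos: [619.5, 113.6, 203.4]
tcp_rot: [-3.141, 0.0, 1.372]
ft_force: [-0.2, -0.5, -0.8]
opening: 1.002
grip_force: 0.0
t: 20.75
eef_pos: [619.5, 114.7, 102.3]
tcp_rot: [3.141, -0.0, 1.374]
ft_force: [-0.1, 0.6, 0.7]
opening: 1.0
grip_force: 0.0
[218.  316.2] [ 284  187   65   63 3186] [619.7 115.6  55. ]
at [619.4 114.7 102.2] [ 3.1 -0.   1.4] t 20.8 turn units -0.0 shift units after turn [np.float64(-0.0), np.float64(-0.008), np.float64(1.336)]
```

View pics/w3.png

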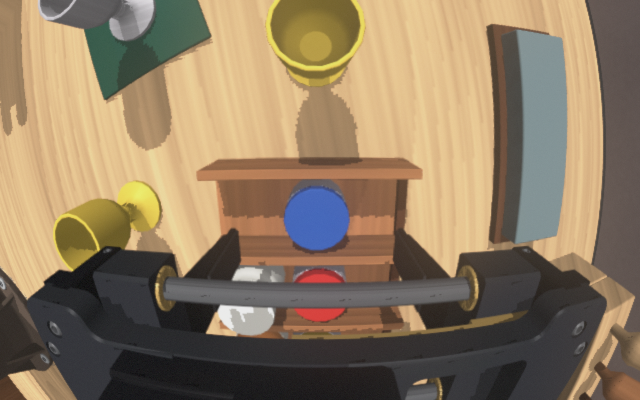

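The blue lid is centred between the fingers at px (218,316), and the goblet stands on the pad at top left. I descend into the lane and grip.

```bash
python3 -m inch '[[[0.01,0,0.2],0,-1],[[0,0,0.2],0,-1],[[0,0,0.2],0,-1],[[0,0,0.2],0,-1],[[0,0,0.2],0,-1],[[0,0,0.15],0,-1],[[0,0,0.1],0,-1],[[0,0,0.08],0,-1],[[0,0,0],0,-1],[[0,0,0],0,-1]]'
python3 -m inch '[[[0,0,0],0,0],[[0,0,0],0,0.4],[[0,0,0],0,0.8],[[0,0,0],0,1],[[0,0,0],0,1],[[0,0,0],0,1],[[0,0,0],0,1],[[0,0,0],0,1],[[0,0,0],0,1],[[0,0,0],0,1]]'
```

```text
t: 22.05
eef_pos: [619.6, 115.3, 22.3]
tcp_rot: [3.141, -0.0, 1.374]
ft_force: [-0.1, -0.7, 0.1]
opening: 1.003
grip_force: 0.0
t: 23.3
eef_pos: [619.4, 115.3, 22.0]
tcp_rot: [3.142, 0.0, 1.374]
ft_force: [1.0, -0.3, -0.2]
opening: 0.522
grip_force: 30.0
```

```bash
python3 -m inch '[[[0,0,0],0,1],[[0,0,-0.1],0,1],[[0,0,-0.2],0,1],[[0,0,-0.3],0,1],[[0,0,-0.4],0,1],[[0,0,-0.4],0,1],[[0,0,-0.4],0,1],[[0,0,-0.4],0,1],[[0,0,-0.3],0,1],[[0,0,-0.1],0,1]]'
python3 - <<'E'
from w import *
plan(496,-287.5,175,1.374)
w=eyes.read_camera("wrist");c,st=blob(w,(105,120,60),(130,255,255),(0,400,200,450));print(c,st,wat(w,c,208))
E
```

```text
t: 24.55
eef_pos: [619.7, 115.4, 179.6]
tcp_rot: [3.14, -0.0, 1.374]
ft_force: [0.5, -0.6, -1.9]
opening: 0.524
grip_force: 30.0
at [619.7 115.4 179.6] [ 3.1 -0.   1.4] t 24.55 turn units -0.0 shift units after turn [np.float64(-6.988), np.float64(-0.709), np.float64(0.077)]
[257.2 316.4] [ 269  225   96   58 4540] [621.1 121.8 208. ]
```

```bash
python3 -m inch '[[[-0.15,-0.01,0],0,1],[[-0.3,-0.03,0],0,1],[[-0.45,-0.05,0],0,1],[[-0.5,-0.05,0],0,1],[[-0.5,-0.05,0],0,1],[[-0.5,-0.05,0],0,1],[[-0.5,-0.05,0],0,1],[[-0.5,-0.05,0],0,1],[[-0.5,-0.05,0],0,1],[[-0.5,-0.05,0],0,1]]'
python3 -m inch '[[[-0.5,-0.05,0],0,1],[[-0.5,-0.05,0],0,1],[[-0.5,-0.05,0],0,1],[[-0.4,-0.05,0],0,1],[[-0.3,-0.05,0],0,1],[[-0.2,-0.03,0],0,1],[[-0.12,-0.02,0],0,1],[[-0.07,-0.02,0],0,1],[[0,0,0],0,1],[[0,0,0],0,1]]'
python3 - <<'E'
from w import *
plan(496,-287.5,17,1.374)
w=eyes.read_camera("wrist")
for r in eyes.cut_out("cork_mat",w)[:1]:
    yx=np.argwhere(r["mask"]);v=np.array([wat(w,q,5) for q in yx]);print(r["score"],v.min(0),v.max(0))
E
```

```text
t: 25.85
eef_pos: [540.6, -140.1, 177.5]
tcp_rot: [-3.141, 0.0, 1.373]
ft_force: [1.0, -0.6, -1.6]
opening: 0.522
grip_force: 30.0
t: 27.1
eef_pos: [492.8, -286.6, 178.1]
tcp_rot: [3.142, 0.0, 1.374]
ft_force: [0.0, -1.1, -1.9]
opening: 0.526
grip_force: 30.0
at [ 492.8 -286.6  178.1] [3.1 0.  1.4] t 27.1 turn units 0.0 shift units after turn [np.float64(-0.003), np.float64(0.056), np.float64(2.684)]
0.96 [ 428.8 -343.6    5. ] [ 558.6 -223.     5. ]
```

```bash
python3 -m inch '[[[0,0.03,0.1],0,1],[[0,0,0.25],0,1],[[0,0,0.35],0,1],[[0,0,0.4],0,1],[[0,0,0.4],0,1],[[0,0,0.4],0,1],[[0,0,0.3],0,1],[[0,0,0.15],0,1],[[0,0,0.1],0,1],[[0,0,0],0,1]]'
python3 -m inch '[[[0,0,0.06],0,1],[[0,0,0.05],0,1],[[0,0,0.03],0,1],[[0,0,0.03],0,1],[[0,0,0.02],0,1],[[0,0,0.01],0,1],[[0,0,0.01],0,1],[[0,0,0],0,1],[[0,0,0],0,1],[[0,0,0],0,1]]'
```

```text
t: 28.45
eef_pos: [494.4, -287.4, 30.9]
tcp_rot: [-3.141, 0.0, 1.374]
ft_force: [0.2, -0.3, -1.2]
opening: 0.523
grip_force: 30.0
t: 29.7
eef_pos: [494.4, -287.4, 18.5]
tcp_rot: [3.141, 0.0, 1.374]
ft_force: [-0.4, 0.3, -1.2]
opening: 0.52
grip_force: 30.0
```

```bash
python3 -m inch '[[[0,0,0.01],0,1],[[0,0,0],0,1],[[0,0,0.01],0,1],[[0,0,0],0,1],[[0,0,0.01],0,1],[[0,0,0],0,1],[[0,0,0],0,1],[[0,0,0],0,1],[[0,0,0],0,1],[[0,0,0],0,1]]'
```

```text
t: 30.95
eef_pos: [494.4, -287.4, 17.0]
tcp_rot: [3.141, 0.0, 1.374]
ft_force: [-2.0, 1.3, 5.7]
opening: 0.522
grip_force: 30.0
```

Contact at the expected height. I release and rise.

```bash
python3 -m inch '[[[0,0,0],0,-0.1],[[0,0,0],0,-0.2],[[0,0,0],0,-0.4],[[0,0,0],0,-0.7],[[0,0,0],0,-1],[[0,0,0],0,-1],[[0,0,0],0,-1],[[0,0,0],0,-1],[[0,0,0],0,-1],[[0,0,0],0,-1]]'
python3 -m inch '[[[0,0,-0.1],0,-1],[[0,0,-0.3],0,-1],[[0,0,-0.4],0,-1],[[0,0,-0.4],0,-1],[[0,0,-0.4],0,-1],[[0,0,-0.4],0,-1],[[0,0,-0.4],0,-1],[[0,0,-0.2],0,-1],[[0,0,0],0,-1],[[0,0,0],0,-1]]'
python3 - <<'E'
from w import *
w=eyes.read_camera("wrist");s=eyes.read_camera("scene")
c,st=blob(w,(105,120,60),(130,255,255),(0,400,0,640));print(c,wat(w,c,50),env.state()["ft_force"])
a=cv2.resize(s["pixels"],(560,350));b=cv2.resize(w["pixels"][100:340,230:395],(240,350))
cv2.imwrite("pics/end.png",np.hstack([a,b])[...,::-1])
E
```

```text
t: 32.2
eef_pos: [494.4, -287.4, 16.6]
tcp_rot: [3.142, 0.0, 1.374]
ft_force: [-0.7, 0.6, 0.2]
opening: 0.996
grip_force: 0.0
t: 33.45
eef_pos: [494.0, -287.2, 172.0]
tcp_rot: [-3.141, -0.0, 1.374]
ft_force: [0.4, 0.3, 0.1]
opening: 1.003
grip_force: 0.0
[193.5 316.9] [ 494.4 -287.8   50. ] [ 0.1 -0.3  0. ]
```

View pics/end.png

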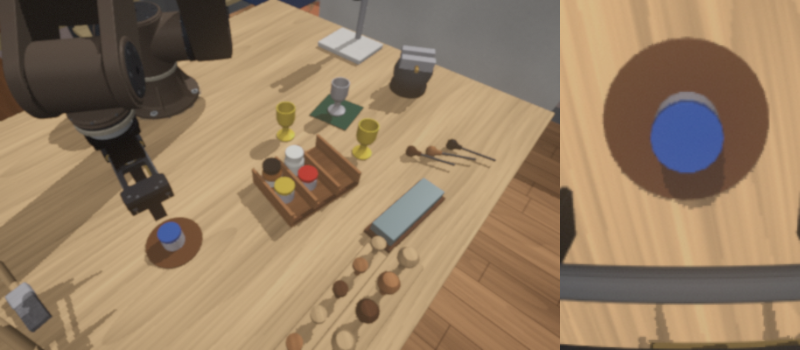

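The goblet stands upright on the green pad (339,108) and the blue tin stands mid-mat (170,238). The arm is clear, so I hand in.

```bash
python3 -c "
from cell import env
print(env.job_done())"
```

```text
the job is handed in; nothing more can be done
None
```

The goblet stands upright on the green pad and the blue-lidded tin stands upright on the cork mat, both released with the arm clear; I handed the job in at about 33.5 s of the 64 s allowed, and no verdict came back.

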